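Ready the record-cleaning vacuum

TASK

Get the record-cleaning vacuum ready: first switch the turntable off by flipping the yellow-handled isolator fully over towards the robot, then set the blue stopper fully home in the neck of the leaning amber flask and let go of it, and only then switch the pump on by flipping the red-handled isolator fully over away from the robot. Leave the loose things standing about (glass paperweight, record weight, screwdriver, headshell) where they are.

Things in the scene. Friction and masses are not known exactly. Their poses are not given: they have to be found in the camera images.
- deck_box: Grey isolator switch box, 100 (x) x 90 (y) x 45 mm high, fixed to the bench, with two black contact blades up to 65 mm high on top. Origin: centre of its underside, z up; its -x side faces roughly the robot. This one belongs to the turntable (yellow grip).
- deck_lever (a joint): Turntable isolator lever, yellow grip; starts ON. 0 = leaning 0.6 rad from vertical to the box's -x (towards the robot): OFF; 1.2 = leaning 0.6 rad to +x (away from the robot): ON. Turns about the box's y axis, pivot 55 mm above the box's origin. The weighted grip makes it drop from the middle (0.6) to the nearer end; it takes about 1.5 N at the grip.
- deck_grip (a point): The centre of the yellow grip bar of the turntable's lever: a round crossbar 20 mm in diameter, 76 mm long, parallel to the box's y, on a copper stem, 90 mm from the pivot. About 129 mm above the bench at either end of the swing, 145 mm in the middle.
- pump_box: Grey isolator switch box, 100 (x) x 90 (y) x 45 mm high, fixed to the bench, with two black contact blades up to 65 mm high on top. Origin: centre of its underside, z up; its -x side faces roughly the robot. This one belongs to the pump (red grip). The two boxes and the flask may change places.
- pump_lever (a joint): Pump isolator lever, red grip; starts OFF. 0 = leaning 0.6 rad from vertical to the box's -x (towards the robot): OFF; 1.2 = leaning 0.6 rad to +x (away from the robot): ON. Turns about the box's y axis, pivot 55 mm above the box's origin. The weighted grip makes it drop from the middle (0.6) to the nearer end; it takes about 1.5 N at the grip.
- pump_grip (a point): The centre of the red grip bar of the pump's lever: a round crossbar 20 mm in diameter, 76 mm long, parallel to the box's y, on a copper stem, 90 mm from the pivot. About 129 mm above the bench at either end of the swing, 145 mm in the middle.
- flask: Amber glass flask, 168 mm long, body 90 mm in diameter, neck 47 mm outside at the rim, leaning 30 degrees from vertical, mouth towards the robot, in a fixed dark teak rest with a brass bar. Origin: centre of its base; z runs along its axis out of the mouth.
- mouth (a point): Centre of the flask's mouth, in the plane of the rim, about 180 mm above the bench; z points out along the flask's axis (30 degrees from vertical, towards the robot), y is level. The bore is conical: 39 mm in diameter at the rim, about 31 mm at its floor 44 mm down; rim wall 4 mm.
- stopper: Blue stopper, 88 mm long, 80 g, round. Origin: centre of its small lower end; z runs up to the handle. Taper from 26 mm in diameter (z = 0) to 34 mm (z = 40 mm), flange 50 mm in diameter (z = 40 to 48 mm), cylindrical handle 30 mm in diameter (z = 48 to 88 mm). It starts upright in the cork dock, the flange resting on the dock's top. Home in the flask, the flange's underside lies on the rim.
- stopper_seat (a point): Centre of the underside of the stopper's flange (z = 40 mm in the stopper); axes as the stopper's.
- dock: Cork block 76 x 76 x 46 mm with a blind hole 41 mm in diameter, fixed; origin at the centre of its underside. Holds the stopper at the start.
- marble: Loose green glass marble paperweight, 78 mm in diameter, 63 mm high; origin at the centre of its flat foot. Leave alone.
- weight: Loose dark steel record weight, 76 mm in diameter, 55 mm high; origin at the centre of its underside. Leave alone.
- screwdriver: Loose red screwdriver, 170 mm, lying on the grey mat. Leave alone.
- headshell: Loose chrome headshell, about 90 mm long, lying on the grey mat. Leave alone.
Mind the look-alikes: they are no part of the job. Several things have the shape of the stopper; the one meant has the colours described above.

How it is judged:
On the way, in this order (a step that is already met when the one before it is completed fails the run):
1. the turntable isolator (yellow) is off (value of joint deck_lever below 0.12 rad), for 0.2 s.
2. the stopper is fully home in the flask's neck and let go (distance between stopper_seat and mouth below 0.006 m and z of stopper_seat in the frame of mouth below 0.004 m and angle between the z axis of stopper and the z axis of mouth, either way round below 0.12 rad and contact force between the fingers and stopper below 0.1 N), for 0.2 s.
3. the pump isolator (red) is on (value of joint pump_lever above 1.08 rad), for 0.2 s.
At the end, for the whole second after the job is handed in: The yellow lever is off (joint below 0.12 rad), the red lever is on (joint above 1.08 rad), and the stopper rests in the flask's neck: flange underside within 4 mm of the rim along the axis, its centre within 6 mm of the mouth's centre, axes within 0.12 rad, at rest (value of joint deck_lever below 0.12 rad and value of joint pump_lever above 1.08 rad and distance between stopper_seat and mouth below 0.006 m and z of stopper_seat in the frame of mouth below 0.004 m and angle between the z axis of stopper and the z axis of mouth, either way round below 0.12 rad and linear speed of stopper below 0.02 m/s); the robot touches nothing.
It fails at once if the glass paperweight, record weight, screwdriver or headshell is moved by more than 30 mm (distance of any of marble, weight, screwdriver, headshell from where it was at the start of the episode above 0.03 m).
It also fails if it takes over 70 s, if anything falls off the work surface, if the arm or the gripper's body presses on something with over 40 N, if the wrist force passes 120 N, or if a joint passes its speed limit or range.

ROBOT

A 6-joint arm with a two-finger parallel gripper is mounted at the origin on the work surface. World frame = base frame: x ahead of the robot, y to its left, z up, the work surface at z = 0. Lengths are in m, angles in rad, forces in N, time in s.
With the tool pointing down it reaches from about 0.225 to 0.875 m from the base axis. Payload 3.4 kg.
Tool frame: the origin (TCP) lies at the very end of the fingers, on their centre line; the grasp point (between the pads) lies manip.grip_point_offset behind it (manip.grip_point_offset is the distance from the TCP to the grasp point, in m); z points along the fingers, y is the line along which they close (so a half turn about z gives the same grasp; the last joint's range is limited). The gripper opens to 85 mm and grips with 20 to 120 N. Pads are 22 mm wide; open, the fingers measure 114 mm over their backs; the gripper's body (76 mm by 85 mm) begins 54 mm behind the grasp point. The pads swing forward as they close: fully open they stand 13 mm farther back than shut.
Start: joints at [-1.288, 0.276, 1.505, -0, 1.361, -0.121], TCP at [0.226, -0.529, 0.231] pointing down, gripper open.
Joint ranges: [-2.89, 2.89], [-0.75, 2.08], [0.22, 2.7], [-1.18, 4.32], [0.11, 2.71], [-2.7, 2.7]. Speed limits (rad/s): [2.57, 2.57, 3.14, 3.14, 3.14, 3.14].

INTERFACE

Orientations are given as a unit quaternion [w, x, y, z].
In Python, from rig import manip gives the robot as it stands.
- The arm moves only by the shell command python3 -m pendant 'ROWS' [FORCE]. ROWS is JSON, a list of rows, each an object of numbers: "jaw": the opening, from -1 (shut) to 1 (fully open); "tx", "ty", "tz": the shift along the world's x, y, z in cm; "ax", "ay", "az": the turn, a rotation vector about the world's x, y, z in degrees. In form: [{"jaw": .., "tx": .., "ty": .., "tz": .., "ax": .., "ay": .., "az": ..}, ...]. A call has 1 to 10 rows; each row is the pose to reach, as a shift and turn from the pose commanded when the call began; what a row does not reach only later rows make up. A row lasts 1/8 s, in which the tool goes at most 62.5 mm and 10.7 degrees, less where a joint would pass 70% of its speed; a pose out of reach is approached as far as the arm can. A call with a gripper value outside its range is refused whole. The fingers move at their own pace and stop on an object; FORCE is the grip in N (left out, the last holds). Time passes only in rows, so rows that repeat a pose let the fingers close. It gives the time, the measured TCP pose, the force, the opening and the grip force at its end, in the units of the state.
- manip.get_state(): the state, without advancing time (a new reading comes with each control period).
- manip.get_image(name): name is "scene" or "top"; returns a dict with "pixels" (400x640x3 uint8, blue, green, red), "depth" (400x640 float32, m along the optical axis (not along the pixel's ray), 0 where there is no reading), "fx", "fy", "cx", "cy" (pixels), "pose" (4x4, takes a point from camera to world coordinates). Camera axes: x right, y down, z forward; pixel columns grow to the right and rows downward; lengths in m; the calibration is good to about 2 mm. A picture is of the moment at which its call begins.
- manip.sign_off(): hands the job in; it is judged then, once.
The state is a dict: "clock": time; "qpos": joint angles; "qd": joint speeds; "effort": joint torques, N m; "position": TCP position; "ee_rot": TCP orientation; "contact_force": force on the tool from outside, world axes, zero at the start; "moment": the same for the moment, N m; "width": finger opening in m; "gripper_force": force on a finger pad.
Only numpy, scipy, OpenCV 4.12 (cv2) and the standard library are available. Lean on these libraries where they do the work, as an engineer would, in place of code of your own. Each camera call takes 0.05 s, during which the arm holds its last target. There are 200 camera calls.

## Working session

There is one attempt and no reset: what is moved stays moved. The work goes in short steps, Python scripts to look and compute and a shell command to move; the robot and the scene stay as the last step left them, time stands still between calls to the robot, and variables do not carry over. Pictures are saved under pics/ and viewed, at most 10 in all, crops included, and the job is handed in when it is done.

```bash
ls; mkdir -p pics
python3 - <<'E'
from rig import manip
import cv2,numpy as np
for n in("scene","top"):
    d=manip.get_image(n);cv2.imwrite(f"pics/{n}0.png",d["pixels"]);np.savez(f"{n}0.npz",**d)
    print(n,d["fx"],d["fy"],d["cx"],d["cy"],np.round(d["pose"],3).tolist())
print(manip.get_state(),manip.grip_point_offset)
E
```

```text
pics
scene 438.7556410840122 438.7556410840122 327.43289969810706 194.48652263510218 [[-0.554, 0.614, -0.562, 1.207], [0.833, 0.399, -0.384, 0.578], [-0.011, -0.681, -0.733, 1.052], [0.0, 0.0, 0.0, 1.0]]
top 388.79270107979266 388.79270107979266 323.3765585162486 192.4515784096569 [[0.017, -0.982, 0.186, 0.317], [-1.0, -0.016, 0.002, 0.087], [0.001, -0.186, -0.983, 1.028], [0.0, 0.0, 0.0, 1.0]]
{'clock': 0.1, 'qpos': array([-1.28799181e+00,  2.76543446e-01,  1.50600319e+00, -3.16730424e-05,
        1.36071082e+00, -1.21006669e-01]), 'qd': array([-0.00093183, -0.00203784, -0.00475521, -0.00062581,  0.00044021,
        0.00100295]), 'effort': array([ 1.32656191e-03, -4.17698407e+01, -2.46402919e+01,  3.21653624e-05,
        5.82357126e-03, -2.80910186e-06]), 'position': array([ 0.22578053, -0.52830365,  0.23052088]), 'ee_rot': array([-8.28424023e-04,  9.79685212e-01,  2.00539753e-01, -8.27015808e-05]), 'contact_force': array([-0.04984709, -0.00753544,  0.11063953]), 'moment': array([-0.02434274,  0.01811713,  0.00452806]), 'gripper_force': 0.0, 'width': 0.08502867967683737} 0.0187
```

View pics/scene0.png

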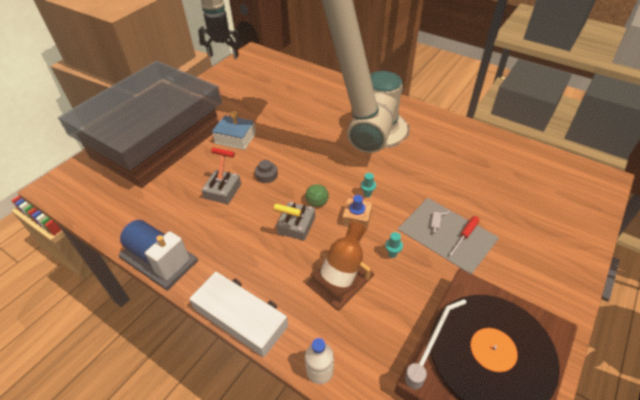

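View pics/top0.png

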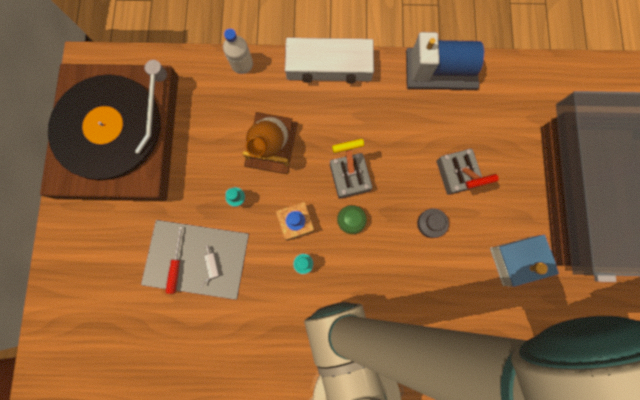

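In the scene view the yellow lever is at (288,210), the red one at (223,153), the flask at (343,255), and a blue stopper in the cork dock at (357,205). In the top view these sit at (348,146), (482,181), (267,140) and (294,220).

Stopper candidates in the top view are blue on cork (294,220), teal (234,197), teal (303,264) and the blue bottle cap (230,36). Only (294,220) is blue, stopper-shaped and in the cork dock. I'll measure and make a confirming crop.

```bash
cat > h.py <<'E'
import cv2,numpy as np
def load(n):
    return dict(np.load(n,allow_pickle=True))
def pts(d,m):
    v,u=np.nonzero(m&(d["depth"]>0)); z=d["depth"][v,u]
    p=np.c_[(u-d["cx"])/d["fx"]*z,(v-d["cy"])/d["fy"]*z,z]
    return p@d["pose"][:3,:3].T+d["pose"][:3,3]
def mask(d,lo,hi,box):
    h=cv2.cvtColor(d["pixels"],cv2.COLOR_BGR2HSV); m=cv2.inRange(h,np.array(lo),np.array(hi))>0
    r=np.zeros_like(m); x0,y0,x1,y1=box; r[y0:y1,x0:x1]=1
    return m&r
def proj(d,p):
    q=(np.asarray(p)-d["pose"][:3,3])@d["pose"][:3,:3]
    return q[...,:2]/q[...,2:]*[float(d["fx"]),float(d["fy"])]+[float(d["cx"]),float(d["cy"])]
E
cat > m.py <<'E'
from h import *
T=load("top0.npz");S=load("scene0.npz")
B={"yellow":((22,150,120),(35,255,255)),"red":((0,180,90),(6,255,255)),"blue":((105,150,60),(125,255,255))}
for k,bt,bs in(("yellow",(320,125,380,165),(265,195,310,225)),("red",(455,165,510,200),(205,140,240,163)),("blue",(275,205,312,236),(340,190,372,218))):
    for n,d,b in(("T",T,bt),("S",S,bs)):
        m=mask(d,*B[k],b);p=pts(d,m)
        v,u=np.nonzero(m);(c,sz,a)=cv2.minAreaRect(np.c_[u,v].astype(np.float32))
        print(k,n,m.sum(),"rect",np.round(c,1),np.round(sz,1),round(a,1),"med",np.round(np.median(p,0),3),"lo",np.round(np.percentile(p,5,axis=0),3),"hi",np.round(np.percentile(p,95,axis=0),3))
a=cv2.resize(T["pixels"][105:255,215:365],None,fx=4,fy=4,interpolation=cv2.INTER_CUBIC)
cv2.imwrite("pics/c1.png",a)
b=cv2.resize(S["pixels"][135:310,195:415],None,fx=3.4,fy=3.4,interpolation=cv2.INTER_CUBIC);cv2.imwrite("pics/c2.png",b)
E
python3 m.py
```

```text
yellow T 239 rect [347.8 145.2] [ 7.6 32. ] 77.0 med [0.602 0.033 0.137] lo [0.59  0.001 0.132] hi [0.615 0.066 0.141]
yellow S 123 rect [286.9 208.4] [25.2  5.6] 14.0 med [0.609 0.033 0.136] lo [0.597 0.001 0.131] hi [0.619 0.064 0.14 ]
red T 230 rect [481.7 180.7] [ 8.  31.5] 76.0 med [ 0.519 -0.28   0.137] lo [ 0.508 -0.313  0.132] hi [ 0.532 -0.25   0.14 ]
red S 115 rect [222.1 151.7] [22.7  5.3] 11.3 med [ 0.53  -0.283  0.136] lo [ 0.518 -0.316  0.129] hi [ 0.541 -0.251  0.14 ]
blue T 173 rect [293.7 220.2] [16.3 13.6] 84.3 med [0.427 0.161 0.093] lo [0.412 0.147 0.052] hi [0.444 0.176 0.096]
blue S 2 rect [358.5 198. ] [1. 0.] 180.0 med [0.432 0.16  0.092] lo [0.431 0.159 0.092] hi [0.432 0.161 0.092]
```

View pics/c1.png

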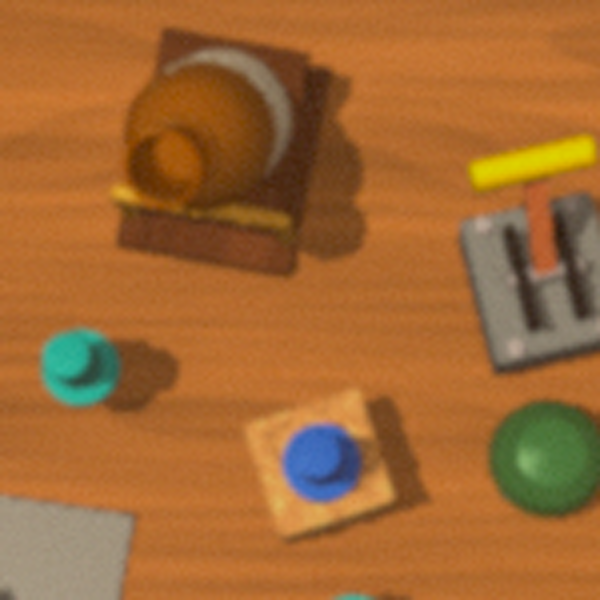

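View pics/c2.png

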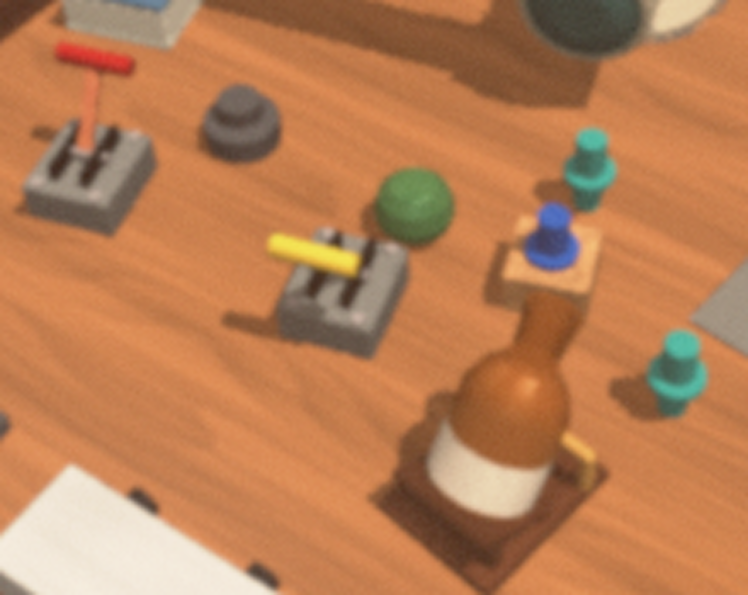

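The crops confirm it. Blue stopper in the cork dock at c1 (322,462), teal look-alikes at (80,367) and (355,600), flask mouth at c1 (168,168), top px (257,147), brass bar from (115,192) to (290,222). Next I'll measure the mouth, flask yaw and box yaws.

```bash
cat > m2.py <<'E'
from h import *
np.set_printoptions(linewidth=250,suppress=True)
T=load("top0.npz");S=load("scene0.npz")
P=lambda d:(pts(d,np.ones((400,640),bool)|True),)
def zmap(d):
    v,u=np.mgrid[:400,:640];z=d["depth"]
    p=np.stack([(u-d["cx"])/d["fx"]*z,(v-d["cy"])/d["fy"]*z,z],-1)
    return p@d["pose"][:3,:3].T+d["pose"][:3,3]
W=zmap(T)
print((W[134:164:1,242:274,2]*1000).astype(int))
# bars yaw from points
for k,lo,hi,bt,bs in(("yellow",(22,150,120),(35,255,255),(320,125,380,165),(265,195,310,225)),("red",(0,180,90),(6,255,255),(455,165,510,200),(205,140,240,163))):
    for d,b in((T,bt),(S,bs)):
        p=pts(d,mask(d,lo,hi,b))[:,:2];p=p[:]
        c=p.mean(0);w=np.linalg.svd(p-c)[2][0]; w*=np.sign(w[1]); t=(p-c)@w
        print(k,"yaw deg",np.degrees(np.arctan2(-w[0],w[1])),"mid",c+w*(t.min()+t.max())/2,"len",np.ptp(t))
# box top faces: points with z ~0.045 near boxes -> minAreaRect
for k,b in(("deckbox",(325,150,380,202)),("pumpbox",(435,145,490,198)),("dock",(270,198,318,244))):
    q=W[b[1]:b[3],b[0]:b[2]].reshape(-1,3);q=q[(q[:,2]>.038)&(q[:,2]<.05)]
    r=cv2.minAreaRect((q[:,:2]*1000).astype(np.float32));print(k,len(q),np.round(r[0],1),np.round(r[1],1),r[2], np.median(q[:,2]))
m=mask(T,(15,120,80),(28,255,255),(238,150,295,166));p=pts(T,m);print("brass",len(p),np.round(np.percentile(p,[5,50,95],axis=0),3).tolist())
E
python3 m2.py
```

```text
[[  -1    2   -3    0   -2  117  126  132  133  139  140  142  142  146  148  149  153  146  152  149  152  146  147  146  144  143  142  140  140  141  139  137]
 [   0    0    0   -2  110  120  126  131  132  136  138  142  143  148  148  151  151  152  149  150  151  148  148  147  147  147  144  141  144  137  139  139]
 [  -2    0    0    4  113  121  127  131  133  138  138  142  148  172  172  171  175  169  167  161  155  151  150  147  144  144  142  140  142  138  137  137]
 [   0    2    2   -1  109  120  130  133  134  137  187  190  191  192  192  190  186  180  175  172  165  158  149  144  147  146  141  143  139  139  138  137]
 [   0   -4    0    0  110  119  129  129  191  190  187  191  188  191  190  191  189  190  189  180  173  168  158  152  146  145  146  142  139  138 1028  138]
 [   0    0    1   -1  111  125  127  187 1028  188  174  164  151  147  148  147  193  187  189  188  179  175  167  159  150  145  144  141  141  136  138  137]
 [   0    2    0    2  110  122  185  189  184  172  160  153  143  146  145  143  143  145  187  189  186  181  172  164 
[... 3743 characters left out ...]
   10 1028   14   11   12   13   11   17   12]]
yellow yaw deg 15.703893093629521 mid [0.60609839 0.02007376] len 0.10183752328947128
yellow yaw deg 10.774149209110703 mid [0.60816667 0.0321703 ] len 0.07365822225900517
red yaw deg 15.319267001715177 mid [ 0.51993423 -0.28230113] len 0.07233178808957141
red yaw deg 15.654751777831727 mid [ 0.52987013 -0.28345953] len 0.07326689688937427
deckbox 937 [554.2  19.6] [100.5  90.3] 15.38540267944336 0.0447060083610864
pumpbox 793 [ 570.2 -270.3] [100.6  90.9] 15.127159118652344 0.044632801716839476
dock 593 [430.3 162.1] [76.4 75.6] 19.64157485961914 0.04575359638363374
brass 312 [[0.565, 0.188, 0.01], [0.587, 0.232, 0.058], [0.607, 0.299, 0.173]]
```

```bash
cat > m3.py <<'E'
from h import *
from scipy.optimize import least_squares
T=load("top0.npz");S=load("scene0.npz")
for nm,d,b in(("T",T,(238,128,275,160)),("S",S,(335,200,385,240))):
    m=np.zeros((400,640),bool);m[b[1]:b[3],b[0]:b[2]]=1
    A=pts(d,m);A=A[(A[:,2]>.1)&(A[:,2]<.21)]
    c=np.array([.557,.24,.18]);yaw=np.radians(-10)
    f=lambda y:np.array([-.5*np.cos(y),-.5*np.sin(y),np.cos(np.pi/6)])
    for i in range(15):
        n=f(yaw);q=A-c;h=q@n;r=np.linalg.norm(q-np.outer(h,n),axis=1)
        s=A[(abs(h)<(.006 if i<5 else .0035))&(r>.0175)&(r<.0265)]
        def g(x):
            n=f(x[3]);q=s-x[:3];h=q@n;r=np.linalg.norm(q-np.outer(h,n),axis=1)
            return np.r_[h,r-.0215]
        x=least_squares(g,[*c,yaw],loss="soft_l1",f_scale=.002).x;c=x[:3];yaw=x[3]
    u=np.linalg.svd(s-s.mean(0))[2][2];u*=np.sign(u[2])
    print(nm,len(s),"mouth",np.round(c,4),"yaw",np.degrees(yaw),"free normal",np.round(u,3),np.degrees(np.arctan2(-u[1],-u[0])),"rms",np.sqrt((g(x)**2).mean()))
    b2=(278,205,312,236) if nm=="T" else (335,185,385,225)
    p=pts(d,mask(d,(105,100,30),(130,255,255),b2));h=p[p[:,2]>.086];print(" handle",len(h),h.mean(0),h.max(0),h.min(0)); fl=p[(p[:,2]>.045)&(p[:,2]<.062)];
    if len(fl)>5: print(" flange",len(fl),cv2.minEnclosingCircle((fl[:,:2]*1000).astype(np.float32)))
# flask body centreline at two depths: label/amber width midpoints; rest rectangle
v,u=np.mgrid[:400,:640]
p=pts(T,(u>235)&(u<305)&(v>108)&(v<178));q=p[(p[:,2]>.006)&(p[:,2]<.018)]
print("rest",cv2.minAreaRect((q[:,:2]*1000).astype(np.float32)))
E
python3 m3.py
```

```text
T 0 mouth [0.557 0.24  0.18 ] yaw -10.0 free normal [0. 0. 1.] -180.0 rms nan
 handle 121 [0.42899893 0.15981346 0.09347419] [0.44272935 0.17422064 0.09770844] [0.41557946 0.14514551 0.08613957]
 flange 117 ((429.5426940917969, 159.7342529296875), 23.031814575195312)
S 0 mouth [0.557 0.24  0.18 ] yaw -10.0 free normal [0. 0. 1.] -180.0 rms nan
 handle 48 [0.43652227 0.16002567 0.09234331] [0.44872449 0.1711586  0.09674427] [0.42471592 0.14798797 0.08756047]
 flange 59 ((437.7389831542969, 159.35504150390625), 20.5678653717041)
rest ((651.259033203125, 235.0136260986328), (121.18452453613281, 165.99705505371094), 80.45429992675781)m3.py:16: RuntimeWarning: Mean of empty slice.
  u=np.linalg.svd(s-s.mean(0))[2][2];u*=np.sign(u[2])
  ret = um.true_divide(
m3.py:17: RuntimeWarning: Mean of empty slice.
  print(nm,len(s),"mouth",np.round(c,4),"yaw",np.degrees(yaw),"free normal",np.round(u,3),np.degrees(np.arctan2(-u[1],-u[0])),"rms",np.sqrt((g(x)**2).mean()))
  ret = ret.dtype.type(ret / rcount)
```

```bash
python3 - <<'E'
from h import *
d=load("top0.npz")
R=d["pose"][:3,:3];o=d["pose"][:3,3]
r=R@np.array([(255.5-float(d["cx"]))/float(d["fx"]),(146-float(d["cy"]))/float(d["fy"]),1]);c=o+r*(.18-o[2])/r[2];print(c)
s=open("m3.py").read().replace("[.557,.24,.18]",str(list(np.round(c,4)))).replace("q[:,2]>.006","(q[:,2]>.006)") 
s=s.replace("abs(h)<(.006 if i<5 else .0035)","abs(h)<(.01 if i<5 else .0045)")
open("m3.py","w").write(s)
E
sed -i 's/q=p\[(p\[:,2\]>.006)/q=p[(p[:,2]>.006)/' m3.py; python3 m3.py 2>&1 | grep -v handle
```

```text
[0.58268023 0.24531226 0.18      ]
T 116 mouth [0.5811 0.2457 0.1801] yaw -10.569884737782209 free normal [-0.487  0.095  0.868] -11.014930631127267 rms 0.0014835693224381737
 flange 117 ((429.5426940917969, 159.7342529296875), 23.031814575195312)
S 96 mouth [0.5886 0.2437 0.1725] yaw -12.202434653884914 free normal [-0.477  0.091  0.874] -10.754252424198333 rms 0.0021577827997686055
 flange 59 ((437.7389831542969, 159.35504150390625), 20.5678653717041)
rest ((651.259033203125, 235.0136260986328), (121.18452453613281, 165.99705505371094), 80.45429992675781)
```

```bash
python3 -m pendant '[{"jaw":-1,"tx":41.7,"ty":57.3,"tz":0,"az":-7.8},{"jaw":-1,"tx":41.7,"ty":57.3,"az":-7.8},{"jaw":-1,"tx":41.7,"ty":57.3,"az":-7.8},{"jaw":-1,"tx":41.7,"ty":57.3,"az":-7.8},{"jaw":-1,"tx":41.7,"ty":57.3,"az":-7.8},{"jaw":-1,"tx":41.7,"ty":57.3,"az":-7.8},{"jaw":-1,"tx":41.7,"ty":57.3,"az":-7.8},{"jaw":-1,"tx":41.7,"ty":57.3,"az":-7.8},{"jaw":-1,"tx":41.7,"ty":57.3,"az":-7.8},{"jaw":-1,"tx":41.7,"ty":57.3,"az":-7.8}]'
```

```text
invalid input at $[0]: expected keys jaw, tx, ty, tz, ax, ay, az
```

```bash
python3 -m pendant '[{"jaw":-1,"tx":41.7,"ty":57.3,"tz":0,"ax":0,"ay":0,"az":-7.8},{"jaw":-1,"tx":41.7,"ty":57.3,"tz":0,"ax":0,"ay":0,"az":-7.8},{"jaw":-1,"tx":41.7,"ty":57.3,"tz":0,"ax":0,"ay":0,"az":-7.8},{"jaw":-1,"tx":41.7,"ty":57.3,"tz":0,"ax":0,"ay":0,"az":-7.8},{"jaw":-1,"tx":41.7,"ty":57.3,"tz":0,"ax":0,"ay":0,"az":-7.8},{"jaw":-1,"tx":41.7,"ty":57.3,"tz":0,"ax":0,"ay":0,"az":-7.8},{"jaw":-1,"tx":41.7,"ty":57.3,"tz":0,"ax":0,"ay":0,"az":-7.8},{"jaw":-1,"tx":41.7,"ty":57.3,"tz":0,"ax":0,"ay":0,"az":-7.8},{"jaw":-1,"tx":41.7,"ty":57.3,"tz":0,"ax":0,"ay":0,"az":-7.8},{"jaw":-1,"tx":41.7,"ty":57.3,"tz":0,"ax":0,"ay":0,"az":-7.8}]'
```

```text
clock: 1.35
position: [0.5945, -0.0216, 0.231]
ee_rot: [0.0, 0.991, 0.134, -0.0]
contact_force: [0.7, -0.1, -0.3]
width: -0.0002
gripper_force: 0.0
```

```bash
python3 -m pendant '[{"jaw":-1,"tx":4.0,"ty":5.5,"tz":0,"ax":0,"ay":0,"az":0},{"jaw":-1,"tx":4.0,"ty":5.5,"tz":0,"ax":0,"ay":0,"az":0},{"jaw":-1,"tx":4.0,"ty":5.5,"tz":0,"ax":0,"ay":0,"az":0}]'
```

```text
clock: 1.72
position: [0.6332, 0.0316, 0.2305]
ee_rot: [0.0, 0.991, 0.134, -0.001]
contact_force: [-1.0, -0.0, -0.6]
width: 0.0002
gripper_force: 0.0
```

Now I'll move a bit further, descend behind the bar and settle.

```bash
python3 -m pendant '[{"jaw":-1,"tx":0.9,"ty":1.2,"tz":0,"ax":0,"ay":0,"az":0},{"jaw":-1,"tx":0.9,"ty":1.2,"tz":-6,"ax":0,"ay":0,"az":0},{"jaw":-1,"tx":0.9,"ty":1.2,"tz":-12,"ax":0,"ay":0,"az":0},{"jaw":-1,"tx":0.9,"ty":1.2,"tz":-12,"ax":0,"ay":0,"az":0},{"jaw":-1,"tx":0.9,"ty":1.2,"tz":-12,"ax":0,"ay":0,"az":0}]'; python3 -c "
from rig import manip;print(manip.get_state()['position'])"
```

```text
clock: 2.35
position: [0.6444, 0.0429, 0.1136]
ee_rot: [0.0, 0.991, 0.133, 0.002]
contact_force: [0.7, 0.7, -0.1]
width: 0.0003
gripper_force: 0.0
[0.64438184 0.04294835 0.11358849]
```

```bash
python3 -m pendant '[{"jaw":-1,"tx":-1.5,"ty":-0.4,"tz":0,"ax":0,"ay":0,"az":0},{"jaw":-1,"tx":-3,"ty":-0.8,"tz":0,"ax":0,"ay":0,"az":0},{"jaw":-1,"tx":-4.5,"ty":-1.2,"tz":0,"ax":0,"ay":0,"az":0},{"jaw":-1,"tx":-6,"ty":-1.6,"tz":0,"ax":0,"ay":0,"az":0},{"jaw":-1,"tx":-7.5,"ty":-2.0,"tz":0,"ax":0,"ay":0,"az":0},{"jaw":-1,"tx":-9,"ty":-2.5,"tz":0,"ax":0,"ay":0,"az":0},{"jaw":-1,"tx":-10.5,"ty":-2.9,"tz":0,"ax":0,"ay":0,"az":0},{"jaw":-1,"tx":-11.2,"ty":-3.1,"tz":0,"ax":0,"ay":0,"az":0},{"jaw":-1,"tx":-11.2,"ty":-3.1,"tz":0,"ax":0,"ay":0,"az":0},{"jaw":-1,"tx":-11.2,"ty":-3.1,"tz":0,"ax":0,"ay":0,"az":0}]'; python3 -m pendant '[{"jaw":-1,"tx":0.5,"ty":0,"tz":3,"ax":0,"ay":0,"az":0},{"jaw":-1,"tx":0.5,"ty":0,"tz":8,"ax":0,"ay":0,"az":0},{"jaw":-1,"tx":0.5,"ty":0,"tz":12,"ax":0,"ay":0,"az":0},{"jaw":-1,"tx":0.5,"ty":0,"tz":12,"ax":0,"ay":0,"az":0}]'
cat > look.py <<'E'
import sys;from rig import manip;from h import *
for n in("top","scene"): np.savez(f"{n}{sys.argv[1]}.npz",**manip.get_image(n))
T=load(f"top{sys.argv[1]}.npz")
for k,lo,hi in(("yellow",(22,150,120),(35,255,255)),):
  for n in("top","scene"):
    d=load(n+sys.argv[1]+".npz");p=pts(d,mask(d,lo,hi,(265,120,400,260)));p=p[(p[:,2]>.11)&(p[:,2]<.17)];print(k,n,len(p),np.median(p,0))
E
python3 look.py 1
```

```text
clock: 3.6
position: [0.5316, 0.0127, 0.1118]
ee_rot: [0.0, 0.991, 0.133, 0.001]
contact_force: [2.2, 1.3, 2.8]
width: 0.0002
gripper_force: 1.7
clock: 4.1
position: [0.5372, 0.0121, 0.2344]
ee_rot: [0.001, 0.991, 0.134, 0.002]
contact_force: [-0.2, -0.4, 1.2]
width: 0.0
gripper_force: 0.0
yellow top 222 [0.50499697 0.00268215 0.13736699]
yellow scene 112 [0.51155306 0.00998923 0.13595316]
```

Yellow is off, at (0.505,0.003), which matches the OFF end. Now I'll go above the stopper, with the tool's x aligned to the flask's yaw.

```bash
python3 -m pendant '[{"jaw":1,"tx":-3.6,"ty":5,"tz":0,"ax":0,"ay":0,"az":-8.7},{"jaw":1,"tx":-7.2,"ty":10,"tz":0,"ax":0,"ay":0,"az":-17.4},{"jaw":1,"tx":-10.8,"ty":14.8,"tz":0,"ax":0,"ay":0,"az":-26.1},{"jaw":1,"tx":-10.8,"ty":14.8,"tz":-3,"ax":0,"ay":0,"az":-26.1},{"jaw":1,"tx":-10.8,"ty":14.8,"tz":-8,"ax":0,"ay":0,"az":-26.1},{"jaw":1,"tx":-10.8,"ty":14.8,"tz":-8,"ax":0,"ay":0,"az":-26.1},{"jaw":1,"tx":-10.8,"ty":14.8,"tz":-8,"ax":0,"ay":0,"az":-26.1}]' 40; python3 look.py 2; python3 -c "
import numpy as np,cv2
a=np.load('top2.npz')['pixels'][110:290,200:400];cv2.imwrite('pics/t2.png',cv2.resize(a,None,fx=3,fy=3))"
```

```text
clock: 5.08
position: [0.428, 0.1604, 0.1516]
ee_rot: [0.0, 0.996, -0.094, -0.0]
contact_force: [0.5, 0.5, 0.1]
width: 0.0856
gripper_force: 0.0
yellow top 252 [0.50452265 0.00646797 0.13708504]
yellow scene 117 [0.51121662 0.01094326 0.1357353 ]
```

View pics/t2.png

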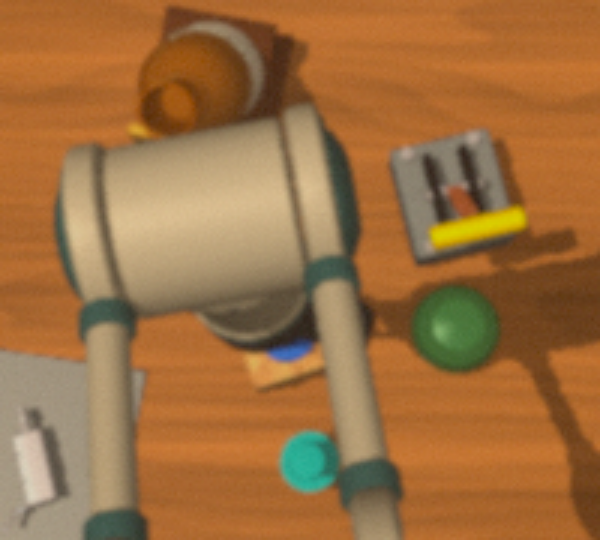

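The yellow lever is leaning towards the robot (478,228). The wrist covers the stopper, whose edge shows at (290,350). I'll descend and grip.

```bash
python3 -m pendant '[{"jaw":1,"tx":0.1,"ty":0,"tz":-3,"ax":0,"ay":0,"az":0},{"jaw":1,"tx":0.1,"ty":0,"tz":-6,"ax":0,"ay":0,"az":0},{"jaw":1,"tx":0.1,"ty":0,"tz":-9.1,"ax":0,"ay":0,"az":0},{"jaw":1,"tx":0.1,"ty":0,"tz":-9.1,"ax":0,"ay":0,"az":0},{"jaw":-1,"tx":0.1,"ty":0,"tz":-9.1,"ax":0,"ay":0,"az":0},{"jaw":-1,"tx":0.1,"ty":0,"tz":-9.1,"ax":0,"ay":0,"az":0},{"jaw":-1,"tx":0.1,"ty":0,"tz":-9.1,"ax":0,"ay":0,"az":0},{"jaw":-1,"tx":0.1,"ty":0,"tz":-9.1,"ax":0,"ay":0,"az":0},{"jaw":-1,"tx":0.1,"ty":0,"tz":-9.1,"ax":0,"ay":0,"az":0},{"jaw":-1,"tx":0.1,"ty":0,"tz":-9.1,"ax":0,"ay":0,"az":0}]' 40
```

```text
clock: 6.42
position: [0.4294, 0.1607, 0.0614]
ee_rot: [-0.0, 0.996, -0.094, 0.001]
contact_force: [-0.2, 0.1, 7.4]
width: 0.0289
gripper_force: 39.1
```

```bash
python3 -m pendant '[{"jaw":-1,"tx":0,"ty":0,"tz":3,"ax":0,"ay":0,"az":0},{"jaw":-1,"tx":0,"ty":0,"tz":8,"ax":0,"ay":0,"az":0},{"jaw":-1,"tx":0,"ty":0,"tz":13,"ax":0,"ay":0,"az":0},{"jaw":-1,"tx":0,"ty":0,"tz":18,"ax":0,"ay":0,"az":0},{"jaw":-1,"tx":0,"ty":0,"tz":21.9,"ax":0,"ay":0,"az":0},{"jaw":-1,"tx":3,"ty":3,"tz":21.9,"ax":-1.9,"ay":-9.8,"az":0},{"jaw":-1,"tx":6,"ty":6,"tz":21.9,"ax":-3.7,"ay":-19.7,"az":0},{"jaw":-1,"tx":9.5,"ty":9.6,"tz":21.9,"ax":-5.6,"ay":-29.5,"az":0},{"jaw":-1,"tx":9.5,"ty":9.6,"tz":21.9,"ax":-5.6,"ay":-29.5,"az":0},{"jaw":-1,"tx":9.5,"ty":9.6,"tz":21.9,"ax":-5.6,"ay":-29.5,"az":0}]'; python3 look.py 3;python3 - <<'E'
from h import *
from rig import manip
from scipy.spatial.transform import Rotation as R
s=manip.get_state();q=s["ee_rot"];M=R.from_quat([*q[1:],q[0]]).as_matrix();print(s["position"],M.round(3).tolist(),s["width"])
a=np.load('top3.npz')['pixels'][90:270,180:380];b=np.load('scene3.npz')['pixels'][130:310,270:470]
cv2.imwrite('pics/t3.png',np.hstack([cv2.resize(x,None,fx=2,fy=2,interpolation=cv2.INTER_CUBIC) for x in(a,b)]))
E
```

```text
clock: 7.68
position: [0.5229, 0.2564, 0.2789]
ee_rot: [0.025, 0.962, -0.09, 0.257]
contact_force: [0.1, -0.5, -0.8]
width: 0.0288
gripper_force: 39.7
yellow top 250 [0.50455829 0.00647628 0.13694568]
yellow scene 115 [0.51124912 0.01173314 0.13573592]
[0.52381864 0.25562783 0.27963535] [[0.851, -0.188, 0.491], [-0.163, -0.982, -0.094], [0.5, -0.0, -0.866]] 0.029077254523224558
```

View pics/t3.png

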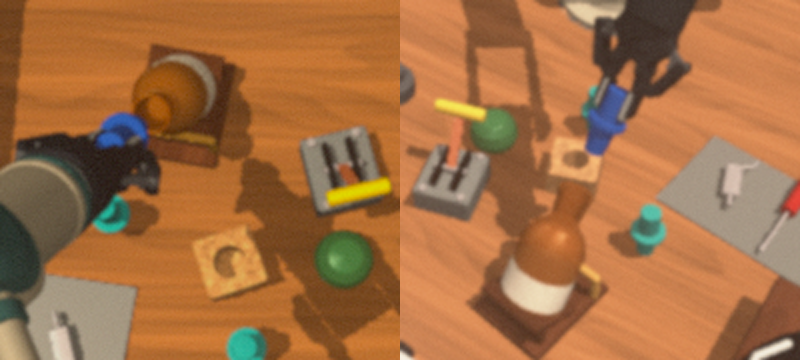

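The left half shows the stopper held at (122,128) just off the mouth (157,112). In the right half it hangs at (608,120) above the neck at (572,200). I'll measure its offset from the predicted axis in the same camera.

```bash
cat > st.py <<'E'
from h import *;import sys
from rig import manip
from scipy.spatial.transform import Rotation as R
from scipy.optimize import least_squares
s=manip.get_state();q=s["ee_rot"];M=R.from_quat([*q[1:],q[0]]).as_matrix();k=sys.argv[1]
n=-M[:,2]
for c,b in(("top",(220,135,262,185)),("scene",(355,165,390,210))):
    d=load(f"{c}{k}.npz");p=pts(d,mask(d,(105,100,30),(130,255,255),b));L=(p-s["position"])@M
    L=L[np.abs(L).max(1)<.08]  # tool frame: x,y across, z along fingers
    print(c,len(L),"z pct",np.percentile(L[:,2],[2,20,50,80,98]).round(4))
    r=np.hypot(L[:,0],L[:,1]);f=L[(r>.018)&(L[:,2]>.0)&(L[:,2]<.022)]
    print(" flange n",len(f),"xy lo",f[:,:2].min(0).round(4),"hi",f[:,:2].max(0).round(4),"z",np.percentile(f[:,2],[5,50,95]).round(4))
    e=f[f[:,2]>.0095]
    g=lambda x:np.hypot(e[:,0]-x[0],e[:,1]-x[1])-.025
    print(" edge fit",len(e),least_squares(g,[0,0],loss="soft_l1",f_scale=.002).x.round(4))
    t=L[(L[:,2]>.018)];print(" taper n",len(t))
    if len(t)>10:
        g=lambda x:np.hypot(t[:,0]-x[0]-x[2]*(t[:,2]-.03)*0,t[:,1]-x[1])-(.017-.1*(t[:,2]-.0154));print(" taper fit",least_squares(g,[0,0,0],loss="soft_l1",f_scale=.002).x[:2].round(4))
E
python3 st.py 3
```

```text
top 289 z pct [-0.0533 -0.032  -0.0003  0.0076  0.0098]
 flange n 95 xy lo [ 0.0008 -0.0224] hi [0.0239 0.0235] z [0.0044 0.0076 0.01  ]
 edge fit 7 [-0.0037  0.0012]
 taper n 0
scene 308 z pct [-0.0297 -0.0162  0.0093  0.0224  0.0497]
 flange n 87 xy lo [-0.0055 -0.0238] hi [0.028  0.0249] z [0.009  0.0113 0.0182]
 edge fit 72 [0.0002 0.0017]
 taper n 69
 taper fit [0.0019 0.0014]
```

Run:
```python
from h import *
from scipy.optimize import least_squares
y=np.radians(-10.8);n=np.array([-.5*np.cos(y),-.5*np.sin(y),.866]);X=np.array([.866*np.cos(y),.866*np.sin(y),.5]);Y=np.cross(n,X)
c=np.array([.5811,.2457,.1801])
for k in("scene0","scene3","top0"):
    d=load(k+".npz");m=np.zeros((400,640),bool)
    if k[0]=="s":m[205:260,330:385]=1
    else:m[128:165,238:285]=1
    p=pts(d,m)-c;L=np.c_[p@X,p@Y,p@n];r=np.hypot(L[:,0],L[:,1])
    L=L[(r<.035)&(L[:,2]<.02)&(L[:,2]>-.06)];r=np.hypot(L[:,0],L[:,1])
    print(k,len(L),"top",np.percentile(L[:,2],[90,95,98,99.5]).round(4))
    for a,b in((-.01,-.001),(-.02,-.01),(-.03,-.02),(-.04,-.03)):
        e=L[(L[:,2]>a)&(L[:,2]<b)&(np.hypot(L[:,0],L[:,1])>.018)]
        if len(e)<8:continue
        g=lambda x:np.hypot(e[:,0]-x[0],e[:,1]-x[1])-x[2]
        print(a,b,len(e),"ctr,r",least_squares(g,[0,0,.022],loss="soft_l1",f_scale=.002).x.round(4),"fixed r",least_squares(lambda x:g([*x,.0233]),[0,0],loss="soft_l1",f_scale=.002).x.round(4),"Y range",e[:,1].min().round(4),e[:,1].max().round(4))
```

```text
scene0 495 top [-0.0044 -0.0028 -0.0019 -0.001 ]
-0.01 -0.001 94 ctr,r [ 0.0024 -0.0001  0.0215] fixed r [ 0.0019 -0.0001] Y range -0.0222 0.0222
-0.02 -0.01 78 ctr,r [ 0.0023 -0.0001  0.0208] fixed r [ 0.0002 -0.0003] Y range -0.0203 0.0211
-0.03 -0.02 58 ctr,r [ 0.0023 -0.0005  0.0203] fixed r [-0.0008 -0.0022] Y range -0.0162 0.0212
-0.04 -0.03 47 ctr,r [ 0.0023 -0.0002  0.0198] fixed r [-0.0015 -0.0019] Y range -0.0172 0.0203
scene3 500 top [-0.0044 -0.0028 -0.0022 -0.0009]
-0.01 -0.001 101 ctr,r [0.0024 0.0002 0.0216] fixed r [0.0018 0.0001] Y range -0.0217 0.0228
-0.02 -0.01 66 ctr,r [ 0.0027 -0.0002  0.0209] fixed r [ 0.0008 -0.0006] Y range -0.0186 0.0217
-0.03 -0.02 54 ctr,r [ 0.001  -0.0011  0.0213] fixed r [-0.0012 -0.0023] Y range -0.0178 0.021
-0.04 -0.03 48 ctr,r [ 0.0021 -0.0001  0.0195] fixed r [-0.002 -0.002] Y range -0.0169 0.0211
top0 641 top [-0.0002  0.0011  0.0019  0.0033]
-0.01 -0.001 59 ctr,r [ 0.0006 -0.0008  0.0205] fixed r [ 0.0014 -0.0025] Y range -0.0223 0.0217
-0.02 -0.01 40 ctr,r [ 0.0006 -0.0009  0.0198] fixed r [-0.     -0.0047] Y range -0.0208 0.0187
-0.03 -0.02 27 ctr,r [ 0.0008 -0.      0.0193] fixed r [0.003  0.0046] Y range -0.0198 0.0178
-0.04 -0.03 11 ctr,r [0.0003 0.0002 0.0185] fixed r [-0.002   0.0041] Y range -0.0185 0.0169
```

The stopper's offset relative to the mouth is within about 1 mm. I'll insert along the axis.

```bash
python3 -m pendant '[{"jaw":-1,"tx":1.3,"ty":-0.2,"tz":-2.2,"ax":0,"ay":0,"az":0},{"jaw":-1,"tx":2.5,"ty":-0.4,"tz":-4.3,"ax":0,"ay":0,"az":0},{"jaw":-1,"tx":3.3,"ty":-0.6,"tz":-5.6,"ax":0,"ay":0,"az":0},{"jaw":-1,"tx":4.0,"ty":-0.7,"tz":-6.9,"ax":0,"ay":0,"az":0},{"jaw":-1,"tx":4.6,"ty":-0.8,"tz":-7.9,"ax":0,"ay":0,"az":0},{"jaw":-1,"tx":4.6,"ty":-0.8,"tz":-7.9,"ax":0,"ay":0,"az":0},{"jaw":-1,"tx":4.6,"ty":-0.8,"tz":-7.9,"ax":0,"ay":0,"az":0}]'
```

```text
clock: 8.65
position: [0.5699, 0.2488, 0.2008]
ee_rot: [0.024, 0.962, -0.091, 0.258]
contact_force: [-0.7, 1.1, -1.1]
width: 0.0292
gripper_force: 39.7
```

```bash
python3 -m pendant '[{"jaw":-1,"tx":0.2,"ty":-0.05,"tz":-0.3,"ax":0,"ay":0,"az":0},{"jaw":-1,"tx":0.3,"ty":-0.1,"tz":-0.5,"ax":0,"ay":0,"az":0},{"jaw":-1,"tx":0.4,"ty":-0.1,"tz":-0.7,"ax":0,"ay":0,"az":0},{"jaw":-1,"tx":0.4,"ty":-0.1,"tz":-0.7,"ax":0,"ay":0,"az":0}]'; python3 -m pendant '[{"jaw":-1,"tx":0.05,"ty":0,"tz":-0.1,"ax":0,"ay":0,"az":0},{"jaw":-1,"tx":0.05,"ty":0,"tz":-0.1,"ax":0,"ay":0,"az":0}]'
```

```text
clock: 9.15
position: [0.5735, 0.2476, 0.1938]
ee_rot: [0.024, 0.962, -0.091, 0.258]
contact_force: [-2.6, 0.2, 3.4]
width: 0.0292
gripper_force: 40.1
clock: 9.4
position: [0.5735, 0.2475, 0.1937]
ee_rot: [0.024, 0.962, -0.091, 0.258]
contact_force: [-8.6, 0.2, 9.6]
width: 0.0288
gripper_force: 41.2
```

Contact came exactly at the expected home depth. I'll release, back off along the axis and check.

```bash
python3 -m pendant '[{"jaw":0.2,"tx":0,"ty":0,"tz":0,"ax":0,"ay":0,"az":0},{"jaw":0.2,"tx":0,"ty":0,"tz":0,"ax":0,"ay":0,"az":0},{"jaw":0.5,"tx":0,"ty":0,"tz":0,"ax":0,"ay":0,"az":0},{"jaw":0.5,"tx":0,"ty":0,"tz":0,"ax":0,"ay":0,"az":0},{"jaw":0.5,"tx":-0.5,"ty":0.1,"tz":0.9,"ax":0,"ay":0,"az":0},{"jaw":0.5,"tx":-2.5,"ty":0.5,"tz":4.3,"ax":0,"ay":0,"az":0},{"jaw":0.5,"tx":-5,"ty":1,"tz":8.7,"ax":0,"ay":0,"az":0},{"jaw":0.5,"tx":-9,"ty":-5,"tz":11,"ax":0,"ay":0,"az":0},{"jaw":0.5,"tx":-13,"ty":-12,"tz":11,"ax":0,"ay":0,"az":0},{"jaw":0.5,"tx":-16,"ty":-18,"tz":11,"ax":0,"ay":0,"az":0}]'; python3 -m pendant '[{"jaw":-1,"tx":0,"ty":-6,"tz":0,"ax":0,"ay":0,"az":0},{"jaw":-1,"tx":0,"ty":-12,"tz":0,"ax":0,"ay":0,"az":0},{"jaw":-1,"tx":0,"ty":-12,"tz":0,"ax":0,"ay":0,"az":0}]'; python3 look.py 4
python3 - <<'E'
from h import *
from scipy.optimize import least_squares
y=np.radians(-10.8);n=np.array([-.5*np.cos(y),-.5*np.sin(y),.866]);X=np.array([.866*np.cos(y),.866*np.sin(y),.5]);Y=np.cross(n,X)
c=np.array([.5811,.2457,.1801])
for k,b in(("top4",(230,125,275,175)),("scene4",(335,190,390,240))):
    d=load(k+".npz");p=pts(d,mask(d,(105,100,30),(130,255,255),b))-c;L=np.c_[p@X,p@Y,p@n];L=L[np.abs(L).max(1)<.07]
    r=np.hypot(L[:,0],L[:,1]);f=L[(r>.018)&(L[:,2]<.02)];h=L[L[:,2]>.03] if k[0]=="t" else L[L[:,2]>.02]
    print(k,len(L),"top z",np.percentile(L[:,2],[95,99]).round(4),"flange z",np.percentile(f[:,2],[5,50,95]).round(4),"lo",f.min(0).round(4),"hi",f.max(0).round(4),"handle mean",h.mean(0).round(4))
    for z0,z1 in((.012,.025),(.025,.035),(.035,.044)):
        e=L[(L[:,2]>z0)&(L[:,2]<z1)&(r<.019)&(r>.01)]
        if len(e)>5: print("  handle ctr",z0,len(e),least_squares(lambda x:np.hypot(e[:,0]-x[0],e[:,1]-x[1])-.015,[0,0]).x.round(4))
a=np.load('top4.npz')['pixels'][90:270,180:380];b=np.load('scene4.npz')['pixels'][130:310,270:470]
cv2.imwrite('pics/t4.png',np.hstack([cv2.resize(x,None,fx=2,fy=2,interpolation=cv2.INTER_CUBIC) for x in(a,b)]))
E
```

```text
clock: 10.65
position: [0.4293, 0.0982, 0.3032]
ee_rot: [0.024, 0.961, -0.089, 0.259]
contact_force: [0.5, -1.3, 0.4]
width: 0.0642
gripper_force: 0.0
clock: 11.02
position: [0.43, -0.026, 0.3031]
ee_rot: [0.026, 0.961, -0.095, 0.259]
contact_force: [0.3, 1.3, -0.4]
width: 0.0094
gripper_force: 0.0
yellow top 248 [0.50449842 0.00647571 0.13724836]
yellow scene 112 [0.51115874 0.01000546 0.13582943]
top4 360 top z [0.05   0.0509] flange z [0.0066 0.0086 0.011 ] lo [-0.0248 -0.0235  0.0046] hi [0.0226 0.0236 0.0132] handle mean [ 0.0012 -0.0025  0.0463]
  handle ctr 0.012 27 [-0.0013  0.0003]
  handle ctr 0.025 19 [-0.0016  0.    ]
  handle ctr 0.035 17 [-0.0018  0.    ]
scene4 223 top z [0.0456 0.0474] flange z [0.002  0.0051 0.007 ] lo [-0.0153 -0.0188 -0.0004] hi [0.0282 0.0222 0.0072] handle mean [0.0107 0.0032 0.0364]
  handle ctr 0.012 42 [ 0.0004 -0.0026]
  handle ctr 0.025 27 [-0.0003 -0.0017]
  handle ctr 0.035 31 [ 0.0003 -0.002 ]
```

View pics/t4.png

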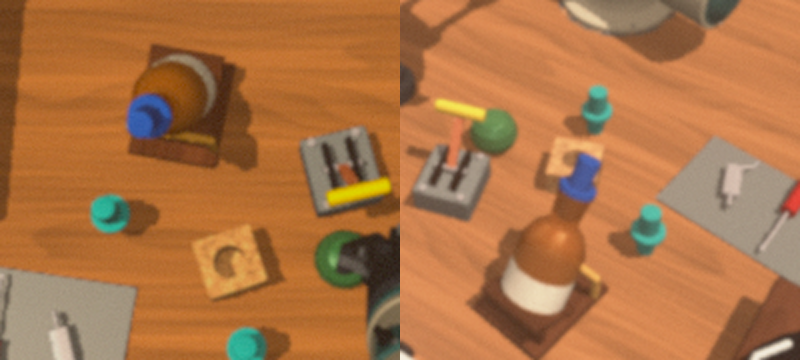

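The left half shows the stopper seated in the mouth (150,117), and the right half shows its flange on the rim (577,185). It's parallel to the axis and home to within about 1 mm. Next I'll straighten the tool and move in front of the red lever.

```bash
python3 -m pendant '[{"jaw":-1,"tx":1.2,"ty":-6,"tz":0,"ax":1.9,"ay":9.8,"az":0},{"jaw":-1,"tx":2.4,"ty":-12,"tz":0,"ax":3.7,"ay":19.7,"az":0},{"jaw":-1,"tx":3.6,"ty":-18,"tz":0,"ax":5.6,"ay":29.5,"az":0},{"jaw":-1,"tx":5.1,"ty":-24,"tz":-3,"ax":5.6,"ay":29.5,"az":0},{"jaw":-1,"tx":5.1,"ty":-26.8,"tz":-6,"ax":5.6,"ay":29.5,"az":0},{"jaw":-1,"tx":5.1,"ty":-26.8,"tz":-6,"ax":5.6,"ay":29.5,"az":0},{"jaw":-1,"tx":5.1,"ty":-26.8,"tz":-6,"ax":5.6,"ay":29.5,"az":0}]'; python3 -m pendant '[{"jaw":-1,"tx":0,"ty":0,"tz":0,"ax":0,"ay":0,"az":8.7},{"jaw":-1,"tx":0,"ty":0,"tz":0,"ax":0,"ay":0,"az":17.4},{"jaw":-1,"tx":0,"ty":0,"tz":0,"ax":0,"ay":0,"az":26},{"jaw":-1,"tx":0,"ty":0,"tz":0,"ax":0,"ay":0,"az":26},{"jaw":-1,"tx":0,"ty":0,"tz":0,"ax":0,"ay":0,"az":26}]'
```

```text
clock: 12.0
position: [0.4824, -0.2876, 0.2425]
ee_rot: [-0.0, 0.996, -0.093, 0.0]
contact_force: [-0.1, -0.1, 0.2]
width: -0.0
gripper_force: 0.0
clock: 12.62
position: [0.4821, -0.2883, 0.2431]
ee_rot: [0.001, 0.991, 0.132, 0.001]
contact_force: [-0.1, -0.5, -0.5]
width: 0.0002
gripper_force: 0.0
```

```bash
python3 -m pendant '[{"jaw":-1,"tx":-0.1,"ty":-0.6,"tz":-4,"ax":0,"ay":0,"az":0},{"jaw":-1,"tx":-0.1,"ty":-0.6,"tz":-9,"ax":0,"ay":0,"az":0},{"jaw":-1,"tx":-0.1,"ty":-0.6,"tz":-13.1,"ax":0,"ay":0,"az":0},{"jaw":-1,"tx":-0.1,"ty":-0.6,"tz":-13.1,"ax":0,"ay":0,"az":0},{"jaw":-1,"tx":-0.1,"ty":-0.6,"tz":-13.1,"ax":0,"ay":0,"az":0}]'; python3 -m pendant '[{"jaw":-1,"tx":1.5,"ty":0.4,"tz":0,"ax":0,"ay":0,"az":0},{"jaw":-1,"tx":3,"ty":0.8,"tz":0,"ax":0,"ay":0,"az":0},{"jaw":-1,"tx":4.5,"ty":1.2,"tz":0,"ax":0,"ay":0,"az":0},{"jaw":-1,"tx":6,"ty":1.6,"tz":0,"ax":0,"ay":0,"az":0},{"jaw":-1,"tx":7.5,"ty":2,"tz":0,"ax":0,"ay":0,"az":0},{"jaw":-1,"tx":9,"ty":2.4,"tz":0,"ax":0,"ay":0,"az":0},{"jaw":-1,"tx":10.5,"ty":2.8,"tz":0,"ax":0,"ay":0,"az":0},{"jaw":-1,"tx":11.2,"ty":3,"tz":0,"ax":0,"ay":0,"az":0},{"jaw":-1,"tx":11.2,"ty":3,"tz":0,"ax":0,"ay":0,"az":0},{"jaw":-1,"tx":11.2,"ty":3,"tz":0,"ax":0,"ay":0,"az":0}]'; python3 -m pendant '[{"jaw":-1,"tx":-0.5,"ty":0,"tz":3,"ax":0,"ay":0,"az":0},{"jaw":-1,"tx":-0.5,"ty":0,"tz":8,"ax":0,"ay":0,"az":0},{"jaw":-1,"tx":-4,"ty":3,"tz":13,"ax":0,"ay":0,"az":0},{"jaw":-1,"tx":-10,"ty":6,"tz":14,"ax":0,"ay":0,"az":0},{"jaw":-1,"tx":-16,"ty":6,"tz":14,"ax":0,"ay":0,"az":0},{"jaw":-1,"tx":-16,"ty":6,"tz":14,"ax":0,"ay":0,"az":0},{"jaw":-1,"tx":-16,"ty":6,"tz":14,"ax":0,"ay":0,"az":0}]'; python3 look.py 5
python3 - <<'E'
from h import *
for k,b in(("top5",(430,120,520,200)),("scene5",(180,135,250,200))):
    d=load(k+".npz");p=pts(d,mask(d,(0,180,90),(6,255,255),b));p=p[p[:,2]>.12];print(len(p),np.median(p,0))
cv2.imwrite("pics/t5.png",np.vstack([d["pixels"][100:330,120:480],load("top5.npz")["pixels"][100:300,200:560]]))
E
```

```text
clock: 13.25
position: [0.4818, -0.2959, 0.1125]
ee_rot: [0.001, 0.991, 0.132, 0.001]
contact_force: [0.6, 0.5, 1.1]
width: -0.0003
gripper_force: 0.0
clock: 14.5
position: [0.5921, -0.2653, 0.1108]
ee_rot: [-0.0, 0.991, 0.132, -0.0]
contact_force: [0.7, -1.3, 0.8]
width: -0.0001
gripper_force: 0.0
clock: 15.38
position: [0.4324, -0.2056, 0.2515]
ee_rot: [0.001, 0.991, 0.132, 0.001]
contact_force: [0.6, -0.5, -0.7]
width: 0.0003
gripper_force: 0.0
yellow top 247 [0.50450238 0.00631712 0.13765862]
yellow scene 114 [0.51072783 0.00922601 0.13547514]
204 [ 0.61699583 -0.25465504  0.13722906]
127 [ 0.6272674  -0.25590984  0.13517848]
```

View pics/t5.png

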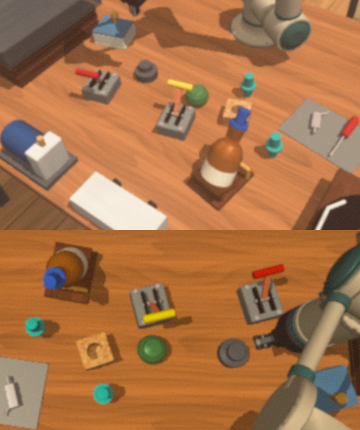

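Red is now over to ON (268,271), yellow is OFF (160,316), the stopper is seated (55,278), the loose items are in place and the arm is clear. I'll hand in.

```bash
python3 -c "
from rig import manip;print(manip.sign_off())"
```

```text
the job is handed in; nothing more can be done
None
```

I did the three steps in order and handed the job in at about 15.5 s on the robot's clock: yellow isolator off, blue stopper home in the flask and released, red isolator on. The last pictures showed both levers over and the stopper seated; the sign-off returned no verdict.

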